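# Take the collet rack off its keyhole studs

### The job

Two tool racks hang by keyhole slots on the low peg board. Take down the dark wooden rack with the chrome collets: slide it straight up along its slots until the stud heads sit in the wide openings, draw it forward off the studs, and stand it upright in the middle of the green mat, setting it down without dropping it. Leave the yellow rack of screwdriver bits hanging where it is.

Things in the scene. Friction and masses are not known exactly. Their poses are not given: they have to be found in the camera images.
- collet_rack_mid (a point): Centre of the 0.25-0.6 kg dark wooden rack, on its 24x24 mm black grip post, 50 mm above the flat underside. x forward off the panel, z up. Block 76 (x) by 150 (y) mm. Heights over underside: block 30, chrome collets 46, post top 98 (pinch across y at 80). Back plate 100 high, rear face at x -42. Hangs with underside 60 mm up; raised 34 mm, stud heads are centred in the wide openings, 8 mm spare
- bit_rack_mid (a point): The same point of the other rack, to be left hanging: same shape, size and black post, but a yellow block holding dark screwdriver bits with red collars. It hangs 240 mm beside the collet rack, left or right.
- panel: Low brown peg board, fixed, 560 mm wide, top at 180 mm. Origin: foot of its front face, mid-width, at bench height; x out of that face (racks hang there, on the side away from the robot), y along it, z up. Brass studs 145 mm up, two per rack 90 mm apart: neck 8 mm thick, 6 long, head 22 mm across, 5 thick; a raised rack is clear once 11 mm forward. Rack keyholes: 14 mm slot above a 38 mm opening.
- mat_mid (a point): Middle of the top of the green mat, a flat sheet 180 mm (x) by 240 mm (y) and 4 mm thick, fixed on the bench in front of the panel. z up.
There are look-alikes about, which are no part of the job. What is shaped like the part that bears collet_rack_mid but orange is not meant.

How it is judged:
By the outcome, as a careful person would: the job done as asked, in the order asked, and still so for the second after the job is handed in, with the robot touching nothing.
It also fails if it takes over 40 s, if anything falls off the work surface, if the arm or the gripper's body presses on something with over 40 N, if the wrist force passes 120 N, or if a joint passes its speed limit or range.

### The arm

A 7-joint arm with a two-finger parallel gripper is mounted at the origin on the work surface. World frame = base frame: x ahead of the robot, y to its left, z up, the work surface at z = 0. Lengths are in m, angles in rad, forces in N, time in s.
With the tool pointing down it reaches from about 0.4 to 0.875 m from the base axis. Payload 19.3 kg.
Tool frame: the origin (TCP) lies midway between the tips of the shut fingers; the grasp point (between the pads) lies 19 mm behind it; z points along the fingers, y is the line along which they close (so a half turn about z gives the same grasp; the last joint's range is limited). The gripper opens to 85 mm and grips with 20 to 120 N. Pads are 22 mm wide; open, the fingers measure 114 mm over their backs; the gripper's body (76 mm by 85 mm) begins 54 mm behind the grasp point. The pads swing forward as they close: fully open they stand 13 mm farther back than shut.
Start: joints at [1.133, 0.521, -0.036, 1.599, 0.021, 1.021, -0.113], TCP at [0.225, -0.583, 0.231] pointing down, gripper open.
Joint ranges: [-2.91, 2.91], [-0.3, 2.13], [-1.5, 1.42], [0.17, 2.43], [-1.26, 4.41], [0.16, 1.93], [-2.52, 2.52]. Speed limits (rad/s): [1.89, 1.89, 2.39, 2.39, 3.01, 3.01, 3.01].

### API

Orientations are given as a unit quaternion [x, y, z, w].
In Python, from plant import manip gives the robot as it stands. The module is installed in compiled form; this text tells all that it offers.
- The arm moves only by the tool step_arm, never from a script. Its argument "plan" is a list of rows, each an object with "travel": the shift along the tool's x, y, z in mm, a list of three; "turn": the turn about the tool's z in rad; "grip": the gripper command: -1 is fully open, 1 is shut, values between are in proportion. A call has 1 to 20 rows; each row is the pose to reach, as a shift and turn from the pose commanded when the call began, along the tool's axes at that moment; what a row does not reach only later rows make up. A row lasts 1/8 s, in which the tool goes at most 62.5 mm and 10.7 degrees, less where a joint would pass 70% of its speed; a pose out of reach is approached as far as the arm can. A call with a gripper value outside its range is refused whole. The fingers move at their own pace and stop on an object; the grip force is fixed at half the most. Time passes only in rows, so rows that repeat a pose let the fingers close. It gives the time, the measured TCP pose, the force, the opening and the grip force at its end, in the units of the state.
- manip.sense(): the state, without advancing time (a new reading comes with each control period).
- manip.get_image(name): name is "scene" or "top"; returns the picture (420x560x3 uint8, red, green, blue); there is no depth.
- manip.camera_info(name): a dict with "K" (3x3 intrinsics, pixels), "R" (3x3) and "t" (3): a world point X has camera coordinates R X + t. Camera axes: x right, y down, z forward; pixel columns grow to the right and rows downward; lengths in m; the calibration is good to about 2 mm. A picture is of the moment at which its call begins. camera_info takes no time and is no camera call.
- manip.sign_off(): hands the job in; it is judged then, once.
Trained networks look in the newest picture that a camera, given by its name, has taken for a name from the list of things; names that differ only in an ending like _2 or _b are one class to them, and where a whole thing is asked for, a point or a joint stands for the part that bears it (a point fixed in the world has none). Each returns a list of dicts, best first, with "confidence" (0 to 1); they miss things now and then, are a little off and sometimes report something else, mostly with a low value. They report only what shows in the picture. A call takes as long as a camera call. They do not tell look-alikes from the thing itself.
- manip.spot_in(camera, name): "pixel" ([column, row] in pixels, amid what is visible of it).
- manip.landmark_of(camera, name): "pixel" ([column, row] in pixels: a listed point, or the origin of a listed thing).
The state is a dict: "clock": time; "q": joint angles; "qvel": joint speeds; "joint_torque": joint torques, N m; "tool_pos": TCP position; "ee_rot": TCP orientation; "contact_force": force on the tool from outside, world axes, zero at the start; "moment": the same for the moment, N m; "opening": finger opening in m; "finger_force": force on a finger pad.
Only numpy, scipy, OpenCV 4.12 (cv2) and the standard library are available. Lean on these libraries where they do the work, as an engineer would, in place of code of your own. Each camera call takes 0.05 s, during which the arm holds its last target. There are 200 camera calls.

## Working session

There is one attempt and no reset: what is moved stays moved. The work goes in short steps, Python scripts to look and compute and a tool call to move; the robot and the scene stay as the last step left them, time stands still between calls to the robot, and variables do not carry over. Pictures are saved under pics/ and viewed, at most 12 in all, crops included, and the job is handed in when it is done.

Besides the shell and the picture viewer there is one more tool, called after ">>>" in YAML: its name, and indented under it one key for each argument. step_arm: Moves the arm, as the interface text tells. Its arguments: {"type":"object","properties":{"plan":{"type":"array"}},"required":["plan"]}

```bash
mkdir -p pics; cat > h.py <<'E'
import numpy as np, cv2
from plant import manip
from scipy.spatial.transform import Rotation as Rn
def ray(cam,px):
    c=manip.camera_info(cam);K,R,t=[np.array(c[k],float) for k in("K","R","t")]
    d=R.T@np.linalg.solve(K,[px[0],px[1],1.]);return -R.T@t,d
def atz(cam,px,z):
    o,d=ray(cam,px);return o+d*(z-o[2])/d[2]
def proj(cam,X):
    c=manip.camera_info(cam);K,R,t=[np.array(c[k],float) for k in("K","R","t")]
    p=K@(R@np.array(X)+t);return p[:2]/p[2]
E
python3 - <<'E'
from h import *
ims=[]
for c in("scene","top"):
    im=manip.get_image(c)[...,::-1]; cv2.imwrite(f"pics/{c}0.png",im)
    for n,z in(("collet_rack_mid",.11),("bit_rack_mid",.11),("panel",0),("mat_mid",.004)):
        for d in manip.landmark_of(c,n)[:4]: print(c,n,np.round(d["pixel"],1),round(d["confidence"],2),np.round(atz(c,d["pixel"],z),4))
s=manip.sense();print(s["tool_pos"],s["ee_rot"],s["clock"],s["contact_force"])
E
```

```text
scene collet_rack_mid [151.6 265.2] 0.92 [ 0.8318 -0.2494  0.11  ]
scene collet_rack_mid [232.7 166.9] 0.85 [ 0.507  -0.1889  0.11  ]
scene bit_rack_mid [332.  185.9] 0.9 [0.5033 0.0597 0.11  ]
scene panel [288.3 193.5] 0.56 [ 0.4564 -0.0624  0.    ]
scene mat_mid [288.5 249.4] 0.98 [ 0.635  -0.0093  0.004 ]
top collet_rack_mid [360.4 257.2] 0.86 [ 0.4955 -0.1815  0.11  ]
top collet_rack_mid [394.7 126. ] 0.73 [ 0.7752 -0.2596  0.11  ]
top collet_rack_mid [301.8 281.6] 0.44 [ 0.4452 -0.0616  0.11  ]
top bit_rack_mid [242.8 255.2] 0.7 [0.4982 0.0602 0.11  ]
top panel [301.1 276.6] 0.78 [ 0.4577 -0.0608  0.    ]
top mat_mid [279.7 201.6] 0.75 [ 0.629 -0.011  0.004]
[ 0.22470571 -0.5832007   0.23128325] [ 9.83141179e-01  1.82848086e-01 -4.05612804e-07 -5.12354294e-06] 0.5 [-0.17083089  0.921546   -1.13406014]
```

View pics/scene0.png

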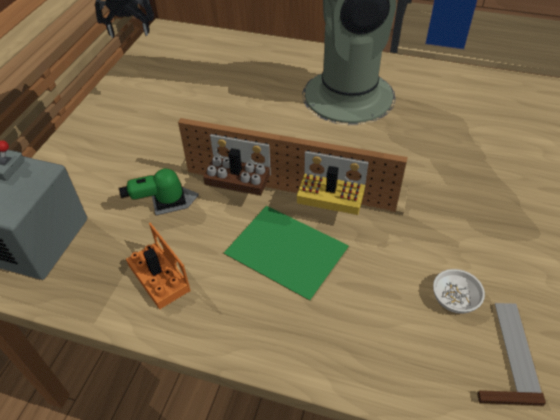

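View pics/top0.png

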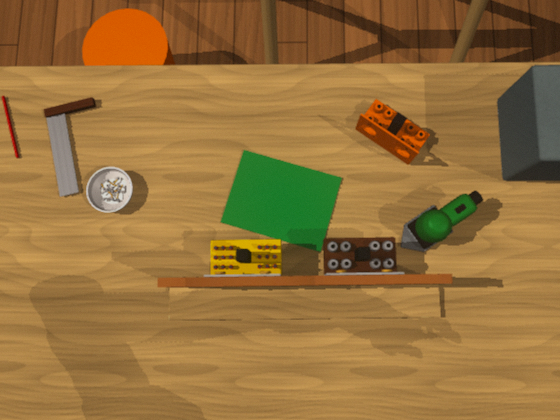

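The scene picture shows the dark rack hanging at about (235,165), the yellow one at (332,185) and the mat at (288,249). The orange look-alike stands at (155,275). The top picture agrees: dark rack (361,255), yellow (245,257), mat (281,200). Next I refine these positions and the panel yaw.

```bash
cat >> h.py <<'E'
def mat():
    r={}
    for c in("scene","top"):
        im=cv2.cvtColor(manip.get_image(c),cv2.COLOR_RGB2HSV)
        m=cv2.inRange(im,(50,120,40),(85,255,255));cs=max(cv2.findContours(m,0,2)[0],key=cv2.contourArea)[:,0,:]
        P=np.array([atz(c,p,.004)[:2] for p in cs],np.float32);r[c]=cv2.minAreaRect(P)
    return r
def tri(a,b):
    A=[];y=[]
    for c,p in(("scene",a),("top",b)):
        o,d=ray(c,p);d/=np.linalg.norm(d);M=np.eye(3)-np.outer(d,d);A.append(M);y.append(M@o)
    return np.linalg.lstsq(np.vstack(A),np.hstack(y),rcond=None)[0]
E
python3 - <<'E'
from h import *
print(mat())
print("collet",tri([232.7,166.9],[360.4,257.2]),"bit",tri([332,185.9],[242.8,255.2]),"panel",tri([288.3,193.5],[301.1,276.6]))
im=cv2.imread("pics/top0.png")
h=cv2.cvtColor(im,cv2.COLOR_BGR2HSV)
# panel front-top edge: scan columns
L=[]
for u in list(range(170,205,5))+list(range(290,318,4))+list(range(410,446,5)):
    g=im[262:296,u,:].astype(float); s=h[262:296,u,1].astype(int)
    d=np.abs(np.diff(g.sum(1))); L.append((u,[int(262+i+1) for i in np.argsort(d)[::-1][:3]]))
print(L)
cv2.imwrite("pics/crop.png",cv2.resize(im[225:300,150:460],(800,194),interpolation=cv2.INTER_CUBIC))
im=cv2.imread("pics/scene0.png");cv2.imwrite("pics/crop2.png",cv2.resize(im[110:230,170:420],(800,384),interpolation=cv2.INTER_CUBIC))
a=np.vstack([cv2.imread("pics/crop.png"),cv2.imread("pics/crop2.png")]);cv2.imwrite("pics/crops.png",a)
E
```

```text
{'scene': ((0.6353166699409485, -0.015318125486373901), (0.23659442365169525, 0.1770368367433548), 73.54232788085938), 'top': ((0.6339258551597595, -0.013997390866279602), (0.23857481777668, 0.17848370969295502), 73.62920379638672)}
collet [ 0.49762963 -0.18761915  0.10106044] bit [0.49867948 0.05978414 0.10547775] panel [ 0.45783566 -0.06134662  0.00181711]
[(170, [288, 268, 287]), (175, [288, 287, 268]), (180, [288, 287, 291]), (185, [288, 287, 277]), (190, [288, 289, 292]), (195, [288, 289, 291]), (200, [288, 289, 290]), (290, [289, 290, 285]), (294, [289, 290, 285]), (298, [289, 288, 286]), (302, [288, 289, 285]), (306, [289, 290, 285]), (310, [289, 290, 285]), (314, [289, 290, 276]), (410, [287, 288, 283]), (415, [287, 288, 274]), (420, [287, 288, 283]), (425, [263, 288, 271]), (430, [287, 274, 288]), (435, [287, 288, 274]), (440, [274, 284, 273]), (445, [287, 288, 274])]
```

View pics/crops.png

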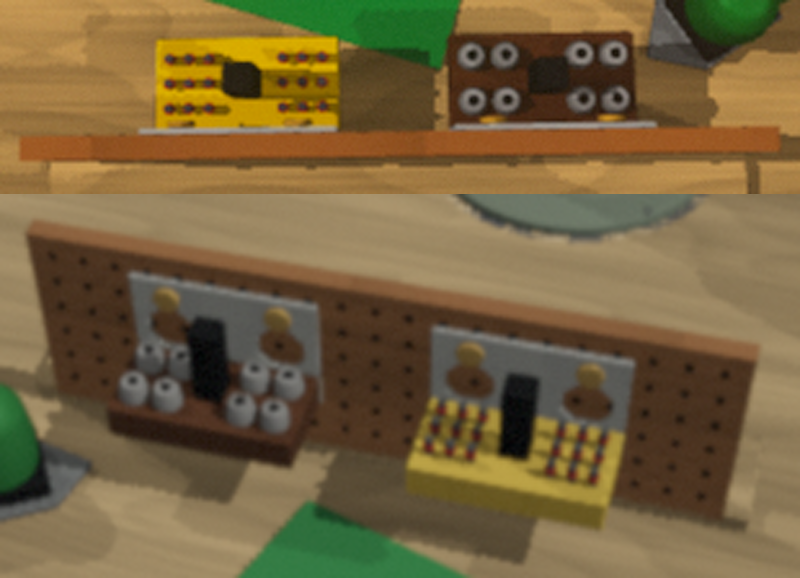

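The crop shows the dark rack hanging on the right as seen from the top. Its post top is at about top pixel (362.8,254), scene (235,151).

```bash
python3 - <<'E'
from h import *
im=cv2.imread("pics/top0.png");hs=cv2.cvtColor(im,cv2.COLOR_BGR2HSV)
# front top edge & back: orange top mask
m=cv2.inRange(hs,(5,165,120),(14,255,255));m[:262]=0;m[300:]=0
U,F,B=[],[],[]
for u in range(162,450):
    v=np.where(m[:,u])[0]
    if len(v)>6: U.append(u);F.append(v.min());B.append(v.max()+1)
for n,E in(("front",F),("back",B)):
    p=np.polyfit(U,E,1)
    for _ in range(3):
        r=np.abs(np.polyval(p,U)-E);k=r<1.2;p=np.polyfit(np.array(U)[k],np.array(E)[k],1)
    a,b=[atz("top",(u,np.polyval(p,u)-.5),.18) for u in(160,450)]
    print(n,len(U),k.sum(),a,b,"yaw",np.arctan2(a[0]-b[0],-(a[1]-b[1])))
for n,px,c in(("post",(362.8,254.1),"top"),("bitpost",(243.5,255.5),"top"),("post",(235,151),"scene")):print(n,atz(c,px,.158))
# dark post blob refine
g=im[240:268,350:376].max(2);print((g<45).sum());M=cv2.moments((g<45).astype(np.uint8),True);print(350+M['m10']/M['m00'],240+M['m01']/M['m00'])
s=[manip.landmark_of("scene","collet_rack_mid") for _ in range(1)]
E
```

```text
front 288 279 [0.44969445 0.2108386  0.18      ] [ 0.46160609 -0.34051504  0.18      ] yaw -3.1199916660052236
back 288 288 [0.432609   0.20999092 0.18      ] [ 0.44353491 -0.33963931  0.18      ] yaw -3.121716612267329
post [ 0.49860036 -0.18030623  0.158     ]
bitpost [0.49451308 0.05340171 0.158     ]
post [ 0.49988206 -0.18136662  0.158     ]
212
362.4669811320755 253.67924528301887
```

>>> step_arm:
  plan:
    - {"travel": [50, -35, 0], "turn": 0.1, "grip": -1}
    - {"travel": [100, -69, 0], "turn": 0.2, "grip": -1}
    - {"travel": [150, -104, 0], "turn": 0.3, "grip": -1}
    - {"travel": [200, -138, 0], "turn": 0.347, "grip": -1}
    - {"travel": [250, -173, 0], "turn": 0.347, "grip": -1}
    - {"travel": [300, -207, 0], "turn": 0.347, "grip": -1}
    - {"travel": [350, -242, 0], "turn": 0.347, "grip": -1}
    - {"travel": [385, -266, 0], "turn": 0.347, "grip": -1}
    - {"travel": [401, -277, 0], "turn": 0.347, "grip": -1}
    - {"travel": [401, -277, 0], "turn": 0.347, "grip": -1}
    - {"travel": [401, -277, 0], "turn": 0.347, "grip": -1}

```text
clock: 2.02
tool_pos: [0.4986, -0.1819, 0.2313]
ee_rot: [1.0, 0.01, -0.0, 0.0]
contact_force: [-0.2, 0.1, 0.3]
opening: 0.0853
finger_force: 0.0
```

```bash
python3 - <<'E'
from h import *
s=manip.sense();print(s["tool_pos"],Rn.from_quat(s["ee_rot"]).as_matrix().round(4),s["clock"],s["opening"])
im=manip.get_image("scene")[...,::-1];cv2.imwrite("pics/s1.png",cv2.resize(im[60:260,130:420],(800,552),interpolation=cv2.INTER_CUBIC))
E
```

```text
[ 0.49860488 -0.18190759  0.23128064] [[ 9.998e-01  1.910e-02 -3.000e-04]
 [ 1.910e-02 -9.998e-01 -5.000e-04]
 [-4.000e-04  5.000e-04 -1.000e+00]] 2.025 0.08525322983743014
```

View pics/s1.png

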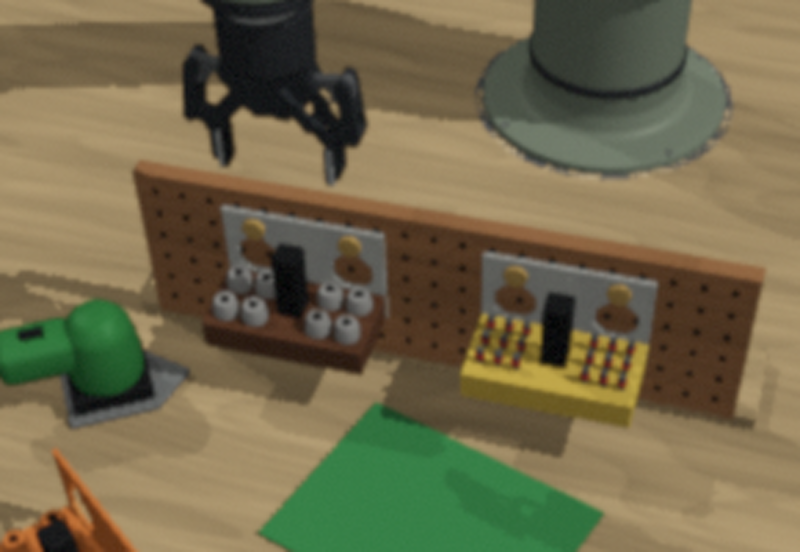

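The picture shows the open gripper right above the post of the dark rack (crop 290,280), clear of the board. I'll descend and close.

>>> step_arm:
  plan:
    - {"travel": [0, 0, 40], "turn": 0, "grip": -1}
    - {"travel": [0, 0, 75], "turn": 0, "grip": -1}
    - {"travel": [0, 0, 98], "turn": 0, "grip": -1}
    - {"travel": [0, 0, 110], "turn": 0, "grip": -1}
    - {"travel": [0, 0, 110], "turn": 0, "grip": -1}
    - {"travel": [0, 0, 110], "turn": 0, "grip": 0.2}
    - {"travel": [0, 0, 110], "turn": 0, "grip": 1}
    - {"travel": [0, 0, 110], "turn": 0, "grip": 1}
    - {"travel": [0, 0, 110], "turn": 0, "grip": 1}
    - {"travel": [0, 0, 110], "turn": 0, "grip": 1}
    - {"travel": [0, 0, 110], "turn": 0, "grip": 1}
    - {"travel": [0, 0, 110], "turn": 0, "grip": 1}

```text
clock: 3.58
tool_pos: [0.4999, -0.1807, 0.1217]
ee_rot: [1.0, 0.01, 0.001, 0.0]
contact_force: [2.8, -1.5, 5.7]
opening: 0.0233
finger_force: 61.7
```

```bash
python3 - <<'E'
from h import *
s=manip.sense();print(s["tool_pos"],s["clock"],s["opening"],s["contact_force"],s["moment"],s["finger_force"])
im=manip.get_image("scene")[...,::-1];cv2.imwrite("pics/s2.png",cv2.resize(im[60:260,130:420],(800,552),interpolation=cv2.INTER_CUBIC))
E
```

```text
[ 0.49986785 -0.18074443  0.12171402] 3.575 0.02325102400304626 [ 2.75783543 -1.51304219  5.73387112] [-0.25379116 -0.17977672 -0.12967541] 61.65685772895813
```

View pics/s2.png

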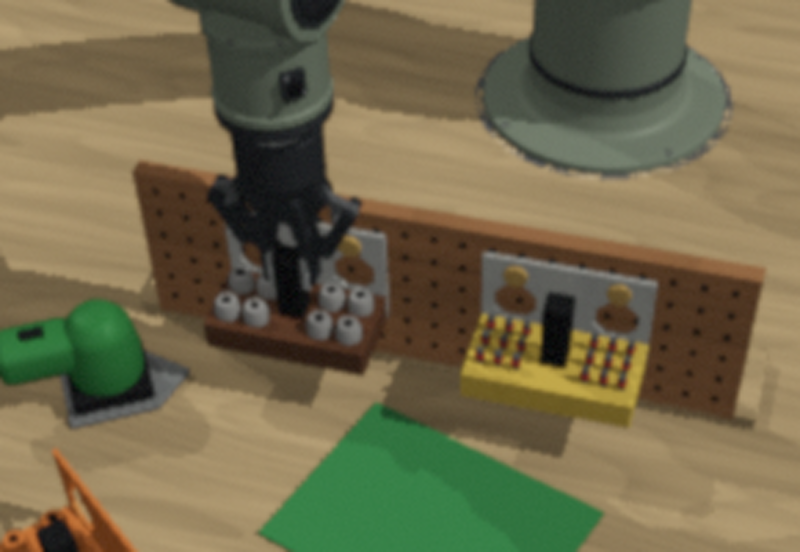

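The picture shows the fingers holding the post (crop 290,270), with a 23 mm opening. I'll lift 34 mm gently.

>>> step_arm:
  plan:
    - {"travel": [0, 0, -4], "turn": 0, "grip": 1}
    - {"travel": [0, 0, -10], "turn": 0, "grip": 1}
    - {"travel": [0, 0, -16], "turn": 0, "grip": 1}
    - {"travel": [0, 0, -22], "turn": 0, "grip": 1}
    - {"travel": [0, 0, -28], "turn": 0, "grip": 1}
    - {"travel": [0, 0, -32], "turn": 0, "grip": 1}
    - {"travel": [0, 0, -34], "turn": 0, "grip": 1}
    - {"travel": [0, 0, -34], "turn": 0, "grip": 1}
    - {"travel": [0, 0, -34], "turn": 0, "grip": 1}

```text
clock: 4.75
tool_pos: [0.4994, -0.1806, 0.1553]
ee_rot: [1.0, 0.01, 0.0, 0.0]
contact_force: [2.2, -0.4, -3.6]
opening: 0.0231
finger_force: 60.5
```

```bash
python3 - <<'E'
from h import *
s=manip.sense();print(s["tool_pos"],s["clock"],s["opening"],s["contact_force"],s["moment"],s["finger_force"])
im=manip.get_image("scene")[...,::-1];cv2.imwrite("pics/s3.png",cv2.resize(im[90:210,170:320],(750,600),interpolation=cv2.INTER_CUBIC))
E
```

```text
[ 0.49939074 -0.18058019  0.15527993] 4.75 0.0230510900834962 [ 2.18799318 -0.42054885 -3.63028211] [ 0.05632853 -0.68665215 -0.14882342] 60.543590784072876
```

View pics/s3.png

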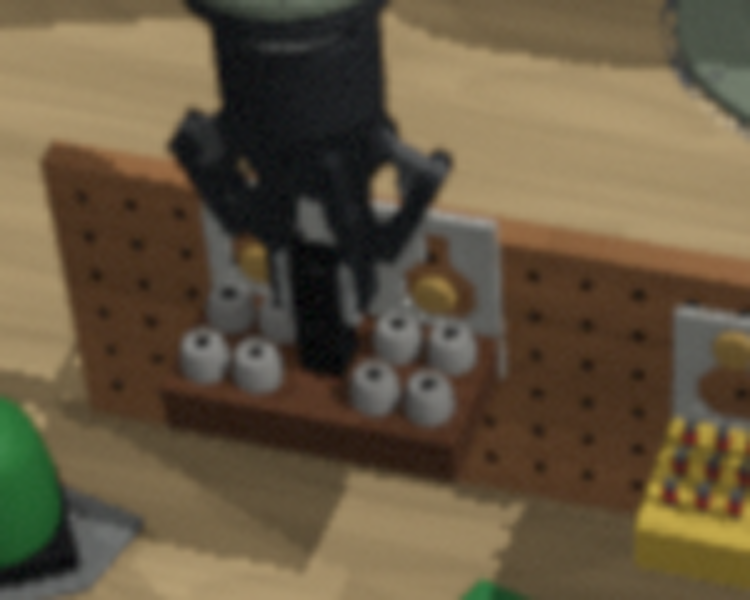

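The picture shows the rack raised. The right stud head, at crop (435,292), sits inside the wide opening. I'll draw the rack forward slowly.

>>> step_arm:
  plan:
    - {"travel": [3, 0, -34], "turn": 0, "grip": 1}
    - {"travel": [6, 0, -34], "turn": 0, "grip": 1}

```text
clock: 5.05
tool_pos: [0.5007, -0.1801, 0.1874]
ee_rot: [1.0, 0.01, -0.005, -0.001]
contact_force: [-18.5, -1.0, -23.2]
opening: 0.022
finger_force: 67.7
```

My error: rows count from the pose at the start of each call, so that repeated the 34 mm lift. I'll undo it at once.

>>> step_arm:
  plan:
    - {"travel": [-6, 0, 8], "turn": 0, "grip": 1}
    - {"travel": [-6, 0, 16], "turn": 0, "grip": 1}

```text
clock: 5.3
tool_pos: [0.5001, -0.1806, 0.1735]
ee_rot: [1.0, 0.011, 0.001, 0.0]
contact_force: [7.4, -0.9, -2.0]
opening: 0.0223
finger_force: 70.5
```

```bash
python3 - <<'E'
from h import *
s=manip.sense();print(s["tool_pos"],s["clock"],s["opening"],s["contact_force"],s["moment"],s["finger_force"])
im=manip.get_image("scene")[...,::-1];cv2.imwrite("pics/s4.png",cv2.resize(im[90:210,170:320],(750,600),interpolation=cv2.INTER_CUBIC))
E
```

```text
[ 0.50008897 -0.18058205  0.17348804] 5.3 0.02233453004471556 [ 7.44514062 -0.87466833 -1.95216788] [-0.04811265 -1.28587491  0.09046664] 70.54974317550659
```

View pics/s4.png

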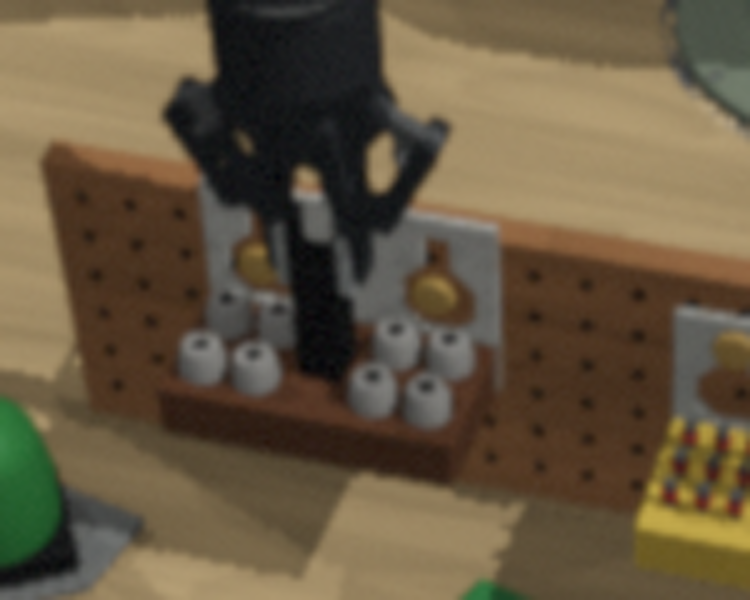

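The rack's collets and block sit about where they were before the over-lift, so the fingers slipped up the post instead. By dead reckoning the rack is about 5 mm low. I'll raise it 5 mm, then draw forward with small checks.

>>> step_arm:
  plan:
    - {"travel": [0, 0, -5], "turn": 0, "grip": 1}
    - {"travel": [2, 0, -5], "turn": 0, "grip": 1}
    - {"travel": [4, 0, -5], "turn": 0, "grip": 1}
    - {"travel": [6, 0, -5], "turn": 0, "grip": 1}
    - {"travel": [6, 0, -5], "turn": 0, "grip": 1}

```text
clock: 5.98
tool_pos: [0.5053, -0.1804, 0.1781]
ee_rot: [1.0, 0.01, -0.0, -0.0]
contact_force: [0.1, 0.1, -5.8]
opening: 0.0226
finger_force: 70.1
```

>>> step_arm:
  plan:
    - {"travel": [3, 0, 0], "turn": 0, "grip": 1}
    - {"travel": [6, 0, 0], "turn": 0, "grip": 1}
    - {"travel": [9, 0, 0], "turn": 0, "grip": 1}
    - {"travel": [12, 0, 0], "turn": 0, "grip": 1}
    - {"travel": [15, 0, 0], "turn": 0, "grip": 1}
    - {"travel": [20, 0, 0], "turn": 0, "grip": 1}

```text
clock: 6.72
tool_pos: [0.5255, -0.1801, 0.1783]
ee_rot: [1.0, 0.01, -0.0, -0.0]
contact_force: [0.7, -0.1, -6.0]
opening: 0.0222
finger_force: 70.1
```

```bash
python3 - <<'E'
from h import *
s=manip.sense();print(s["tool_pos"],s["clock"],s["opening"],s["contact_force"],s["moment"],s["finger_force"])
im=manip.get_image("scene")[...,::-1];cv2.imwrite("pics/s5.png",cv2.resize(im[90:230,170:345],(750,600),interpolation=cv2.INTER_CUBIC))
for c in("scene","top"):
    manip.get_image(c)
    for d in manip.landmark_of(c,"collet_rack_mid")[:3]:print(c,d)
E
```

```text
[ 0.52549051 -0.18006055  0.17830241] 6.725 0.022244160108826603 [ 0.65445854 -0.06889715 -6.03013613] [ 0.00930769  0.00284584 -0.01299262] 70.07495641708374
scene {'pixel': [230.2, 160.6], 'confidence': 0.74}
scene {'pixel': [152.3, 265.5], 'confidence': 0.55}
top {'pixel': [393.9, 124.7], 'confidence': 0.89}
```

View pics/s5.png

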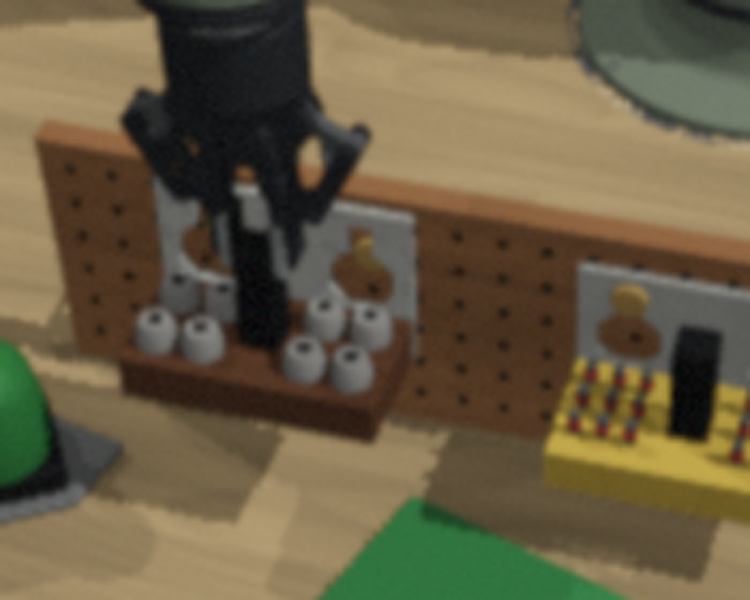

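The rack is free: the stud shows behind the plate at crop (365,250), and the only force left is its weight of about 6 N. I'll move it over the mat.

>>> step_arm:
  plan:
    - {"travel": [15, 0, 0], "turn": 0, "grip": 1}
    - {"travel": [40, 0, 0], "turn": 0, "grip": 1}
    - {"travel": [70, 0, 0], "turn": 0, "grip": 1}
    - {"travel": [90, -15, 0], "turn": 0, "grip": 1}
    - {"travel": [100, -40, 0], "turn": 0, "grip": 1}
    - {"travel": [108, -70, 0], "turn": 0, "grip": 1}
    - {"travel": [112, -100, 0], "turn": 0, "grip": 1}
    - {"travel": [112, -130, 0], "turn": 0, "grip": 1}
    - {"travel": [112, -152, 10], "turn": 0, "grip": 1}
    - {"travel": [112, -163, 25], "turn": 0, "grip": 1}
    - {"travel": [112, -163, 45], "turn": 0, "grip": 1}
    - {"travel": [112, -163, 60], "turn": 0, "grip": 1}
    - {"travel": [112, -163, 70], "turn": 0, "grip": 1}
    - {"travel": [112, -163, 70], "turn": 0, "grip": 1}
    - {"travel": [112, -163, 70], "turn": 0, "grip": 1}

```text
clock: 8.85
tool_pos: [0.6342, -0.0149, 0.1088]
ee_rot: [1.0, 0.01, 0.0, -0.0]
contact_force: [-0.3, 0.2, -5.9]
opening: 0.0224
finger_force: 70.0
```

```bash
python3 - <<'E'
from h import *
s=manip.sense();print(s["tool_pos"],s["clock"],s["opening"],s["contact_force"],s["moment"],s["finger_force"])
im=manip.get_image("scene")[...,::-1];cv2.imwrite("pics/s6.png",cv2.resize(im[130:310,190:415],(750,600),interpolation=cv2.INTER_CUBIC))
# predicted bottom corners of block for a few underside heights (crop px)
R=Rn.from_quat(s["ee_rot"]).as_matrix();p=s["tool_pos"]
for z in(.010,.018):
    for a,b in((.038,.075),(.038,-.075),(-.038,.075)):
        q=p+R@[a,-b,0];q[2]=z;print(z,a,b,(proj("scene",q)-[190,130])*3.333)
for c in("scene","top"):
    manip.get_image(c)
    for d in manip.landmark_of(c,"collet_rack_mid")[:3]:print(c,d,proj(c,[p[0],p[1],.064]))
E
```

```text
[ 0.63423788 -0.01490446  0.10879457] 8.85 0.022352949094130988 [-0.30704958  0.19748388 -5.87755888] [0.0430692  0.02998209 0.01536183] 69.95887398719788
0.01 0.038 0.075 [411.14094598 455.022801  ]
0.01 0.038 -0.075 [204.51136587 409.73825156]
0.01 -0.038 0.075 [435.7920652 371.2082026]
0.018 0.038 0.075 [411.47207941 448.23855909]
0.018 0.038 -0.075 [203.84670827 402.89798868]
0.018 -0.038 0.075 [436.22673583 364.28710692]
scene {'pixel': [279.2, 229.4], 'confidence': 0.94} [286.08863115 232.78330695]
top {'pixel': [393.6, 127.5], 'confidence': 0.65} [280.47259623 194.60521565]
```

View pics/s6.png

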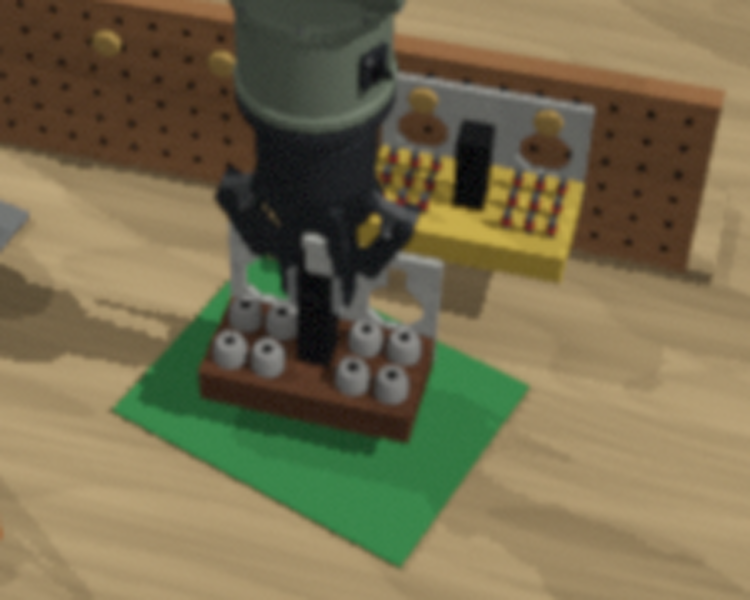

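The picture shows the rack upright over the mat, with its front lower corners at crop (407,440) and (203,398). That puts the underside about 20 mm above the mat. I'll lower it in small steps and watch the force.

>>> step_arm:
  plan:
    - {"travel": [0, 0, 5], "turn": 0, "grip": 1}
    - {"travel": [0, 0, 9], "turn": 0, "grip": 1}
    - {"travel": [0, 0, 12], "turn": 0, "grip": 1}
    - {"travel": [0, 0, 14], "turn": 0, "grip": 1}
    - {"travel": [0, 0, 14], "turn": 0, "grip": 1}

```text
clock: 9.72
tool_pos: [0.6338, -0.0147, 0.0941]
ee_rot: [1.0, 0.01, -0.0, -0.0]
contact_force: [-0.6, 0.7, -4.7]
opening: 0.0222
finger_force: 70.1
```

>>> step_arm:
  plan:
    - {"travel": [0, 0, 1], "turn": 0, "grip": 1}
    - {"travel": [0, 0, 2], "turn": 0, "grip": 1}
    - {"travel": [0, 0, 2], "turn": 0, "grip": 1}

```text
clock: 10.1
tool_pos: [0.6339, -0.0147, 0.0923]
ee_rot: [1.0, 0.01, -0.0, -0.0]
contact_force: [0.7, -0.8, -3.9]
opening: 0.0222
finger_force: 70.1
```

>>> step_arm:
  plan:
    - {"travel": [0, 0, 1], "turn": 0, "grip": 1}
    - {"travel": [0, 0, 1.5], "turn": 0, "grip": 1}
    - {"travel": [0, 0, 1.5], "turn": 0, "grip": 1}

```text
clock: 10.48
tool_pos: [0.6339, -0.0147, 0.0908]
ee_rot: [1.0, 0.01, -0.0, -0.0]
contact_force: [0.1, 0.6, -5.9]
opening: 0.0221
finger_force: 70.1
```

>>> step_arm:
  plan:
    - {"travel": [0, 0, 1], "turn": 0, "grip": 1}
    - {"travel": [0, 0, 1.5], "turn": 0, "grip": 1}
    - {"travel": [0, 0, 1.5], "turn": 0, "grip": 1}

```text
clock: 10.85
tool_pos: [0.6338, -0.0147, 0.0892]
ee_rot: [1.0, 0.01, -0.0, -0.0]
contact_force: [1.3, 0.2, -5.3]
opening: 0.0224
finger_force: 70.1
```

>>> step_arm:
  plan:
    - {"travel": [0, 0, 1], "turn": 0, "grip": 1}
    - {"travel": [0, 0, 1], "turn": 0, "grip": 1}

```text
clock: 11.1
tool_pos: [0.6338, -0.0147, 0.0882]
ee_rot: [1.0, 0.01, -0.0, 0.0]
contact_force: [-0.1, 1.2, -4.2]
opening: 0.0227
finger_force: 70.1
```

>>> step_arm:
  plan:
    - {"travel": [0, 0, 1], "turn": 0, "grip": 1}
    - {"travel": [0, 0, 1], "turn": 0, "grip": 1}

```text
clock: 11.35
tool_pos: [0.6344, -0.0147, 0.0878]
ee_rot: [1.0, 0.01, 0.001, -0.0]
contact_force: [1.4, -1.8, 2.8]
opening: 0.0222
finger_force: 71.1
```

>>> step_arm:
  plan:
    - {"travel": [0, 0, 0.5], "turn": 0, "grip": 1}
    - {"travel": [0, 0, 0.5], "turn": 0, "grip": 1}

```text
clock: 11.6
tool_pos: [0.6347, -0.0147, 0.0876]
ee_rot: [1.0, 0.01, 0.001, -0.0]
contact_force: [1.4, 0.1, 8.2]
opening: 0.0223
finger_force: 71.8
```

```bash
python3 - <<'E'
from h import *
s=manip.sense();print(s["tool_pos"],s["clock"],s["contact_force"],s["moment"])
im=manip.get_image("scene")[...,::-1];a=cv2.resize(im[180:310,210:365],(620,520),interpolation=cv2.INTER_CUBIC);cv2.imwrite("pics/s7.png",a)
E
```

```text
[ 0.63468996 -0.01474852  0.08758865] 11.6 [1.37437827 0.14486477 8.22262737] [-0.04964041 -0.0016428  -0.02115468]
```

View pics/s7.png

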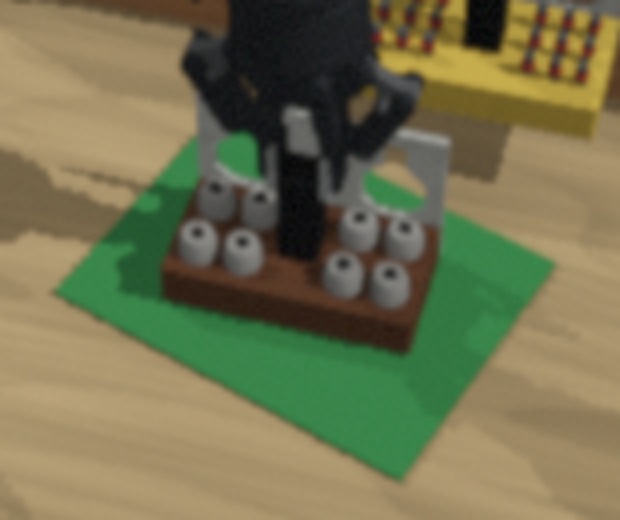

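The picture shows the rack seated on the mat at crop (300,260), flat, with almost no moment. I'll release it and retreat straight up.

>>> step_arm:
  plan:
    - {"travel": [0, 0, 0], "turn": 0, "grip": 0.4}
    - {"travel": [0, 0, 0], "turn": 0, "grip": -0.1}
    - {"travel": [0, 0, 0], "turn": 0, "grip": -0.6}
    - {"travel": [0, 0, 0], "turn": 0, "grip": -1}
    - {"travel": [0, 0, 0], "turn": 0, "grip": -1}
    - {"travel": [0, 0, 0], "turn": 0, "grip": -1}
    - {"travel": [0, 0, -10], "turn": 0, "grip": -1}
    - {"travel": [0, 0, -40], "turn": 0, "grip": -1}
    - {"travel": [0, 0, -80], "turn": 0, "grip": -1}
    - {"travel": [0, 0, -120], "turn": 0, "grip": -1}
    - {"travel": [0, 0, -150], "turn": 0, "grip": -1}
    - {"travel": [0, 0, -150], "turn": 0, "grip": -1}
    - {"travel": [0, 0, -150], "turn": 0, "grip": -1}

```text
clock: 13.28
tool_pos: [0.6337, -0.0147, 0.2367]
ee_rot: [1.0, 0.01, -0.0, -0.0]
contact_force: [0.0, -0.5, 0.9]
opening: 0.0853
finger_force: 0.0
```

```bash
python3 - <<'E'
from h import *
s=manip.sense();print(s["tool_pos"],s["clock"],s["contact_force"],s["opening"])
im=manip.get_image("scene")[...,::-1];a=cv2.resize(im[90:320,170:430],(678,600),interpolation=cv2.INTER_CUBIC);cv2.imwrite("pics/s8.png",a)
for d in manip.landmark_of("scene","collet_rack_mid")[:3]:print(d,atz("scene",d["pixel"],.054))
print(proj("scene",[.6345,-.0145,.054]))
E
```

```text
[ 0.63366179 -0.01472789  0.2367489 ] 13.275 [ 0.04903276 -0.46141274  0.94704532] 0.08528765979398752
{'pixel': [154.6, 264.3], 'confidence': 0.9} [ 0.79431499 -0.27267069  0.054     ]
{'pixel': [281.5, 236.0], 'confidence': 0.66} [ 0.63861489 -0.02477218  0.054     ]
[286.26629062 235.63042399]
```

View pics/s8.png

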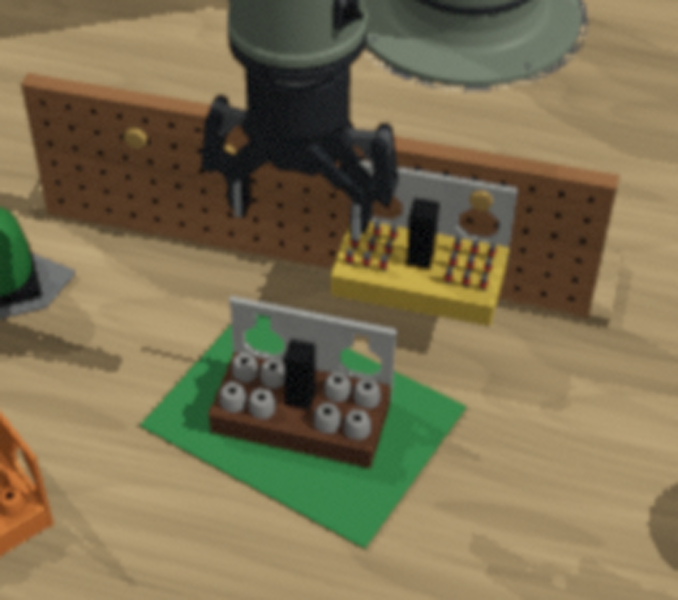

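The dark rack stands upright in the middle of the mat (crop 300,390). The yellow rack still hangs (crop 420,260), and the gripper is clear of everything.

```bash
python3 -c "
from plant import manip
print(manip.sign_off())"
```

```text
the job is handed in; nothing more can be done
None
```

The dark collet rack is off its studs and stands upright in the middle of the green mat, the yellow rack still hangs, and I handed the job in at about 13 s; on the way I once over-lifted the dark rack against its studs by mistake (about 23 N at the wrist, fingers slipped up the post), then lowered it and drew it off cleanly.

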